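# Grease the lathe spindle head

## Task

Lift the plywood guard board out of the channels in front of the lathe spindle head's grease nipple, stand it on edge, fully down, in the empty slot of the wooden rack and let go of it. Then take the grease gun by its black handle, press its coupler squarely onto the tilted nipple until it snaps home, and push on until the nozzle has slid most of the way into the barrel against its spring. Finish like that, still holding the gun pressed on, with everything else on the bench left where it was.

Things in the scene. Friction and masses are not known exactly. Their poses are not given: they have to be found in the camera images.
- guard_mid (a point): centre of the loose guard board: plywood 9 mm thick (its x), 80 mm wide (its y), 145 mm tall (its z, up), about 90 g. It stands on edge, 12 mm above the bench, in two upright U channels before the spindle head, with 2 mm play; the channels end 74 mm above the bench (lift it 65 mm to be free). Its upper 80 mm stand free and block the way to the nipple
- head: grey cast spindle head, fixed to the bench (it does not move): foot 170 x 120 mm, bearing housing 100 mm high behind, spindle along its y reaching 75 mm to -y and 115 mm to +y. Origin under the centre of the foot, z up, -x is the front, where the guard stands at x = -58 mm
- nipple_tip (a point): centre of the tip of the steel button-head grease nipple on the head, fixed, about 107 mm above the bench. Its z axis points outwards along the nipple, tilted 30 degrees from vertical to the head's front (-x). Round head 16 mm diameter, coned at the top to 5 mm over 8 mm, head 13 mm deep, on a 10 mm neck; 26 mm long in all
- rack: wooden rack fixed to the bench, 171 (x) x 100 (y) x 52 mm high, with three straight slots along its y, centred at x = -50, 0 and +50 mm, 15 mm wide, 40 mm deep, slot floors 12 mm above the bench; origin under its centre. Two slots hold smaller boards, one is empty
- empty_slot (a point): middle of the floor of the rack's empty slot, 12 mm above the bench; x across the slot, y along it, z up. The rack's top is 40 mm above it
- gun_grip (a point): centre of the grease gun's black handle, the grasp place; z up the gun's axis. Handle 26 mm diameter, 48 mm long (24 mm above and below this point); below it the steel barrel, 44 mm diameter, 70 mm long, then the nozzle. With the spring free the coupler's mouth lies 146 mm below this point. The gun is round, loose, about 0.5 kg, and stands upright, nozzle down, in its stand
- stand: fixed wooden stand of the grease gun, a block 80 x 80 x 80 mm with a square hole from above; origin under its centre. The barrel's foot sits 20 mm deep in it and the nozzle 52 mm deeper: lift the gun 80 mm straight up to be free
- nozzle_mouth (a point): centre of the coupler's open mouth at the nozzle's end, z up the gun's axis to the handle. Coupler 30 mm diameter, bore 18.5 mm, 18 mm deep. Four sprung jaws inside meet the nipple's cone some 6 mm past its tip and snap behind its head, at about 5 N, when the mouth is some 16 mm past the tip; it seats at 18 mm
- nozzle (a joint): how far the nozzle has slid up into the barrel against its spring: 0 free, 0.015 m fully in. The spring needs about 10 N to start (more than the snap) and 16 N at the end of its travel
- panel_a: plywood board 8 x 80 mm, 72 mm tall, standing in one slot of the rack; origin at the middle of its lower edge; leave it there
- panel_b: plywood board 8 x 70 mm, 80 mm tall, standing in another slot of the rack; origin at the middle of its lower edge; leave it there
- mallet: wooden mallet lying on the bench, 240 mm long, head 75 x 125 x 60 mm; origin under the free end of its handle, handle along +x to the head; bystander
- chisel: wood chisel lying on the bench, 255 mm long, about 28 mm high; origin under the joint of handle and blade, blade to +x; bystander
- tin: small closed metal tin, 66 mm diameter, 50 mm high; origin at the centre of its underside; bystander
- offcut_a: wooden offcut 110 x 45 x 35 mm; origin at the centre of its underside; bystander
- offcut_b: wooden offcut 60 x 50 x 45 mm; origin at the centre of its underside; bystander
- brush: flat brush lying on the bench, under 40 mm high; origin beneath it, handle to -x; bystander
Not all that is in view belongs to the job. What is shaped like the part that bears gun_grip but pink is not meant.

How it is judged:
On the way, in this order (a step that is already met when the one before it is completed fails the run):
1. the guard board stands on edge in the rack's empty slot, let go (z of guard_mid in the frame of rack between 0.074 and 0.089 m and x of guard_mid in the frame of rack between -0.06 and 0.06 m and y of guard_mid in the frame of rack between -0.03 and 0.03 m and angle between guard_mid's own z axis and vertical below 0.22 rad and angle between the x axis of guard_mid and the x axis of rack, either way round below 0.25 rad and contact force between guard and the fingers below 0.1 N), for 0.2 s.
2. the coupler has snapped squarely home on the nipple (z of nozzle_mouth in the frame of nipple_tip between -0.022 and -0.0165 m and x of nozzle_mouth in the frame of nipple_tip between -0.004 and 0.004 m and y of nozzle_mouth in the frame of nipple_tip between -0.004 and 0.004 m and angle between the z axis of nozzle_mouth and the z axis of nipple_tip, either way round below 0.12 rad), for 0.05 s.
At the end, for the whole second after the job is handed in: Guard let go in a rack slot: within 4 mm of its floor, 0.22 rad of upright, 0.25 rad of parallel, 30 mm of its middle. Coupler mouth 16.5 to 22 mm past the nipple tip, within 4 mm of its axis and 0.12 rad. Fingers hold the gun, nozzle over 8 of 15 mm in (all of step 1 and all of step 2 and value of joint nozzle above 0.008 m and contact force between gun and the fingers above 2 N); the arm keeps its last pose, push and grip.
It fails at once if another board in the rack is moved by more than 30 mm or tipped (distance of any of panel_a, panel_b from where it was at the start of the episode above 0.03 m or angle between any of panel_a, panel_b's own z axis and vertical above 0.5 rad).
It fails at once if a bystander is moved by more than 40 mm (distance of any of mallet, chisel, tin, offcut_a, offcut_b, brush from where it was at the start of the episode above 0.04 m).
It also fails if it takes over 61 s, if anything falls off the work surface, if the arm or the gripper's body presses on something with over 40 N, if the wrist force passes 120 N, or if a joint passes its speed limit or range.

## Robot

A 7-joint arm with a two-finger parallel gripper is mounted at the origin on the work surface. World frame = base frame: x ahead of the robot, y to its left, z up, the work surface at z = 0. Lengths are in m, angles in rad, forces in N, time in s.
With the tool pointing down it reaches from about 0.4 to 0.85 m from the base axis. Payload 10.4 kg.
Tool frame: the origin (TCP) lies midway between the tips of the shut fingers; the grasp point (between the pads) lies 19 mm behind it; z points along the fingers, y is the line along which they close (so a half turn about z gives the same grasp; the last joint's range is limited). The gripper opens to 87 mm and grips with 3 to 60 N. Pads are 19 mm wide; open, the fingers measure 117 mm over their backs; the gripper's body (75 mm by 190 mm) begins 51 mm behind the grasp point.
Start: joints at [1.164, 0.332, -0.065, 1.46, 0.022, 1.35, -0.088], TCP at [0.234, -0.58, 0.223] pointing down, gripper open.
Joint ranges: [-2.6, 2.6], [-0.5, 2.12], [-1.47, 1.34], [0.16, 2.42], [-1.27, 4.41], [0.06, 2.06], [-2.6, 2.6]. Speed limits (rad/s): [2.22, 2.22, 2.79, 2.79, 3.14, 3.14, 3.14].

## Interface

Orientations are given as a unit quaternion [x, y, z, w].
In Python, from bench import r gives the robot as it stands.
- The arm moves only by the tool arm_command, never from a script. Its arguments are lists of equal length, an entry for each row: "xyz": the shift along the world's x, y, z in m, a list of three; "rot": the turn, a rotation vector about the world's x, y, z in rad, a list of three. In form: {"xyz": [[tx, ty, tz], ...], "rot": [[ax, ay, az], ...]}. A call has 1 to 20 rows; each row is the pose to reach, as a shift and turn from the pose commanded when the call began; what a row does not reach only later rows make up. A row lasts 1/12 s, in which the tool goes at most 41.7 mm and 7.16 degrees, less where a joint would pass 70% of its speed; a pose out of reach is approached as far as the arm can. A call with a gripper value outside its range is refused whole. "grip" is the opening, from 0 (shut) to 1 (fully open), set as the call begins (left out, the last holds). The fingers move at their own pace and stop on an object; "squeeze" is the grip in N (left out, the last holds). Time passes only in rows, so rows that repeat a pose let the fingers close. It gives the time, the measured TCP pose, the force, the opening and the grip force at its end, in the units of the state.
- r.read_state(): the state, without advancing time (a new reading comes with each control period).
- r.camera(name): name is "scene" or "top" or "wrist"; returns the picture (480x640x3 uint8, red, green, blue); there is no depth.
- r.camera_model(name): a dict with "fx", "fy", "cx", "cy" (pixels), "T" (4x4, takes a point from camera to world coordinates). Camera axes: x right, y up, looking along -z (the intrinsics and any distortion apply to the point x, -y, -z); pixel columns grow to the right and rows downward; lengths in m; the calibration is good to about 2 mm. A picture is of the moment at which its call begins: read the wrist's pose just before it. camera_model takes no time and is no camera call; for the wrist camera it gives the pose at the moment of the call.
- r.close_job(): hands the job in; it is judged then, once.
Trained networks look in the newest picture that a camera, given by its name, has taken for a name from the list of things; names that differ only in an ending like _2 or _b are one class to them, and where a whole thing is asked for, a point or a joint stands for the part that bears it (a point fixed in the world has none). Each returns a list of dicts, best first, with "conf" (0 to 1); they miss things now and then, are a little off and sometimes report something else, mostly with a low value. They report only what shows in the picture. A call takes as long as a camera call. They do not tell look-alikes from the thing itself.
- r.look_for(label, camera): "at" ([x, y, z] in m, in the coordinates of the camera as it stood for that picture, good to about 4 mm: the middle of the surface that is visible of it).
- r.spot_point(label, camera): "at" ([x, y, z] in m, in the coordinates of the camera as it stood for that picture, good to about 4 mm: a listed point, or the origin of a listed thing).
The state is a dict: "time": time; "joint_positions": joint angles; "joint_vel": joint speeds; "joint_torque": joint torques, N m; "ee_pos": TCP position; "eef_rot": TCP orientation; "ft_force": force on the tool from outside, world axes, zero at the start; "torque": the same for the moment, N m; "width": finger opening in m; "grip_force": force on a finger pad.
Only numpy, scipy, OpenCV 4.12 (cv2) and the standard library are available. Lean on these libraries where they do the work, as an engineer would, in place of code of your own. Each camera call takes 0.05 s, during which the arm holds its last target. There are 200 camera calls.

## Working session

There is one attempt and no reset: what is moved stays moved. The work goes in short steps, Python scripts to look and compute and a tool call to move; the robot and the scene stay as the last step left them, time stands still between calls to the robot, and variables do not carry over. Pictures are saved under pics/ and viewed, at most 10 in all, crops included, and the job is handed in when it is done.

Besides the shell and the picture viewer there is one more tool, called after "Request:" as name(argument=value, ...), one argument or row to a line, values as JSON. arm_command: Moves the arm, as the interface text tells. Its arguments: {"type":"object","properties":{"xyz":{"type":"array"},"rot":{"type":"array"},"grip":{"type":"number"},"squeeze":{"type":"number"}},"required":["xyz","rot"]}

```bash
mkdir -p pics; cat > h.py <<'E'
import numpy as np, cv2
from bench import r
from scipy.spatial.transform import Rotation as R
def w(T,p): return (T@np.r_[p,1])[:3]
def spots(cam,labels,f='spot_point',n=3):
    T=np.array(r.camera_model(cam)['T'])
    m=r.camera_model(cam)
    for l in labels:
        for d in getattr(r,f)(l,cam)[:n]:
            p=np.array(d['at']); u=m['cx']+m['fx']*p[0]/-p[2]; v=m['cy']-m['fy']*p[1]/-p[2]
            print(cam,f[:4],l,round(d['conf'],2),w(T,p).round(4),'px',int(u),int(v),{k:x for k,x in d.items() if k not in('at','conf')} or '')
def save(cam,name):
    im=r.camera(cam); cv2.imwrite('pics/'+name,cv2.cvtColor(im,cv2.COLOR_RGB2BGR)); return im
E
python3 - <<'E'
from h import *
print({k:np.round(v,3) if not isinstance(v,dict) else v for k,v in r.read_state().items()})
a=save('scene','s0.png');b=save('top','t0.png')
for c in('scene','top'):
    print(r.camera_model(c))
    spots(c,['guard_mid','head','nipple_tip','rack','empty_slot','gun_grip','stand','nozzle_mouth','panel_a','mallet','chisel','tin','offcut_a','brush'])
E
```

```text
{'time': np.float64(0.0), 'joint_positions': array([ 1.164,  0.333, -0.065,  1.461,  0.022,  1.35 , -0.088]), 'joint_vel': array([ 0.   , -0.   , -0.001, -0.002, -0.   ,  0.002,  0.   ]), 'joint_torque': array([-0.0000e+00, -6.2325e+01,  2.5000e-02, -3.8990e+01, -6.1000e-02,
        4.0000e-02,  0.0000e+00]), 'ee_pos': array([ 0.234, -0.579,  0.222]), 'eef_rot': array([ 0.982,  0.191, -0.   , -0.001]), 'ft_force': array([0.143, 0.394, 0.704]), 'torque': array([ 0.035, -0.027,  0.041]), 'grip_force': np.float64(0.0), 'width': np.float64(0.087)}
{'fx': 581.2946350175149, 'fy': 581.2946350175149, 'cx': 323.23299835987467, 'cy': 226.60077893971618, 'T': array([[-0.51533331, -0.44340315,  0.73336568,  1.5562489 ],
       [ 0.85698813, -0.26834077,  0.43995975,  0.60058858],
       [ 0.00171237,  0.8552116 ,  0.51827617,  0.82499017],
       [ 0.        ,  0.        ,  0.        ,  1.        ]])}
scene spot guard_mid 0.7 [ 0.5833 -0.0323  0.085 ] px 305 239 
scene spot head 0.63 [7.446e-01 1.344e-01 6.000e-04] px 331 330 
scene spot head 0.56 [ 0.6368 -0.048   0.0007] px 288 278 
scene spo
[... 2218 characters left out ...]
p spot nozzle_mouth 0.56 [ 0.5394 -0.4125 -0.002 ] px 456 237 
top spot nozzle_mouth 0.51 [ 0.4624 -0.448   0.0005] px 470 265 
top spot panel_a 0.57 [0.4857 0.3102 0.0168] px 188 264 
top spot panel_a 0.56 [0.4351 0.3225 0.0157] px 184 283 
top spot mallet 0.97 [ 0.6366 -0.3851  0.0024] px 444 202 
top spot chisel 0.79 [ 0.3993 -0.1248  0.003 ] px 352 292 
top spot tin 0.95 [ 0.3797  0.111  -0.0025] px 265 301 
top spot tin 0.49 [ 0.6364 -0.3858  0.0007] px 444 202 
top spot tin 0.46 [ 0.6479 -0.2341 -0.002 ] px 389 199 
top spot offcut_a 0.97 [ 0.6484 -0.2354  0.0038] px 390 199 
top spot offcut_a 0.87 [0.7518 0.1274 0.0025] px 256 165 
top spot brush 0.87 [0.6671 0.4505 0.0021] px 137 198
```

View pics/s0.png

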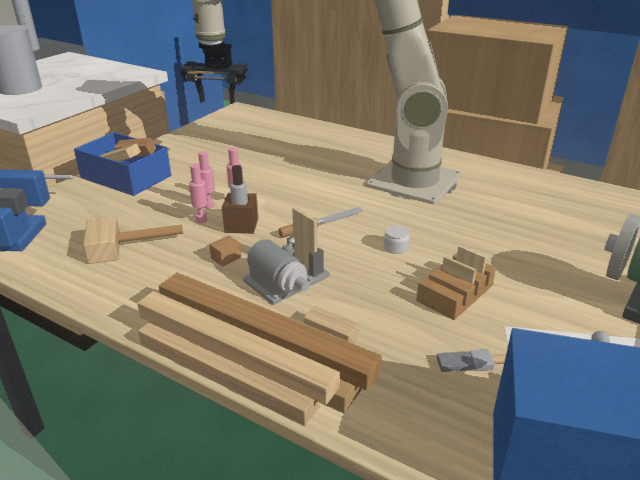

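View pics/t0.png

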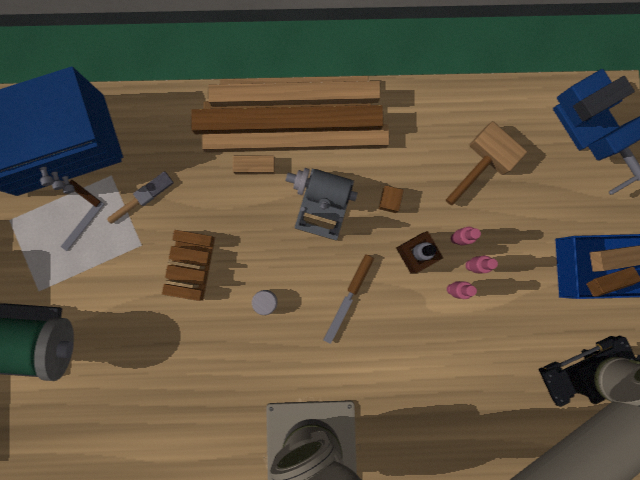

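The scene shows one black-handled gun standing in the dark stand (scene ~(237,178), top (428,250)). There are three pink look-alikes at top (465,236), (482,265) and (461,290). The black one fits because the pink ones are excluded by the task and stand without a stand. The guard is at scene (305,235). The rack is at scene (455,285), and its slot nearest the scene camera (top row ~247) looks empty.

```bash
python3 - <<'E'
import cv2,numpy as np
t=cv2.imread('pics/t0.png');s=cv2.imread('pics/s0.png')
def c(i,x,y,n=100,k=390): return cv2.resize(i[y-n//2:y+n//2,x-n//2:x+n//2],(k,290*k//390),interpolation=cv2.INTER_CUBIC) if 0 else cv2.resize(i[y-37:y+38,x-50:x+50],(400,300),interpolation=cv2.INTER_CUBIC)
cv2.imwrite('pics/c0.png',np.vstack([np.hstack([c(t,440,258),c(t,190,265)]),np.hstack([c(t,325,205),c(s,455,280)])]))
E
```

```text
(no output)
```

View pics/c0.png

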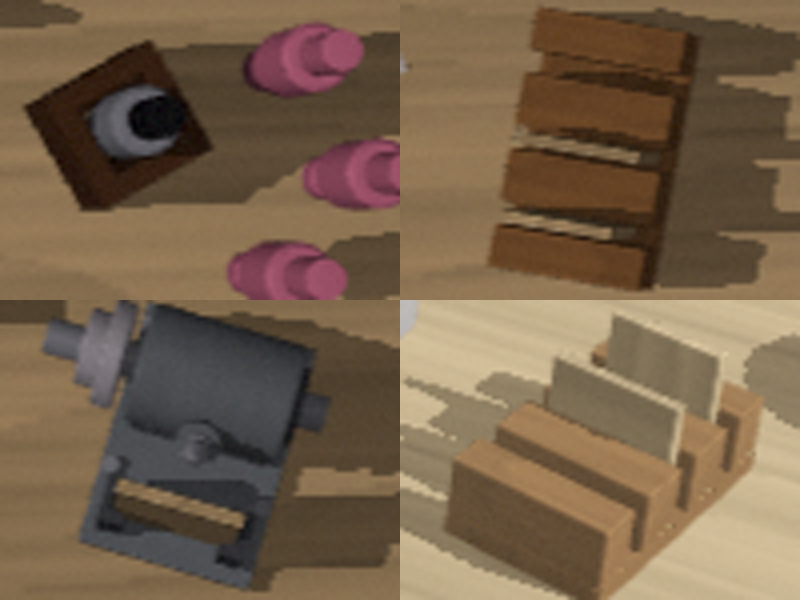

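The enlarged crop shows the black-handled gun in its stand, with only pink ones beside it. It also shows the rack's empty slot, nearest the scene camera, and the guard in its channels with head yaw about -0.29. I'll move to a viewpoint over the head.

Request:
arm_command(
  xyz=[
    [0.05,0.06,0.12],
    [0.28,0.54,0.14],
    [0.28,0.54,0.14],
    [0.28,0.54,0.14],
    [0.28,0.54,0.14],
    [0.28,0.54,0.14],
    [0.28,0.54,0.14],
    [0.28,0.54,0.14],
    [0.28,0.54,0.14],
    [0.28,0.54,0.14],
    [0.28,0.54,0.14],
    [0.28,0.54,0.14],
    [0.28,0.54,0.14],
    [0.28,0.54,0.14],
    [0.28,0.54,0.14],
    [0.28,0.54,0.14],
    [0.28,0.54,0.14],
    [0.28,0.54,0.14],
  ],
  rot=[
    [0,0,0.1],
    [0,0,0.9],
    [0,0,0.9],
    [0,0,0.9],
    [0,0,0.9],
    [0,0,0.9],
    [0,0,0.9],
    [0,0,0.9],
    [0,0,0.9],
    [0,0,0.9],
    [0,0,0.9],
    [0,0,0.9],
    [0,0,0.9],
    [0,0,0.9],
    [0,0,0.9],
    [0,0,0.9],
    [0,0,0.9],
    [0,0,0.9],
  ],
  grip=0.4,
)

```text
time: 3.0
ee_pos: [0.5142, -0.0391, 0.3625]
eef_rot: [0.8, 0.599, 0.0, 0.0]
ft_force: [-0.1, -0.9, -1.4]
width: 0.0347
grip_force: 0.0
```

```bash
python3 - <<'E'
from h import *
s=r.read_state(); print(s['time'],np.round(s['ee_pos'],4),R.from_quat(s['eef_rot']).as_matrix().round(3),np.round(s['joint_positions'],2),s['width'])
im=save('wrist','w1.png'); print(r.camera_model('wrist'))
spots('wrist',['guard_mid','head','nipple_tip'])
E
```

```text
3.0 [ 0.5142 -0.0391  0.3625] [[ 0.282  0.96   0.   ]
 [ 0.96  -0.282  0.   ]
 [ 0.     0.    -1.   ]] [ 0.6   0.1  -0.66  1.47  0.06  1.59 -0.34] 0.03467631850514051
{'fx': 431.6135874054433, 'fy': 431.6135874054433, 'cx': 324.46076918045054, 'cy': 242.8136156865536, 'T': array([[ 9.58937981e-01,  2.71556213e-01,  8.18240325e-02,
         5.34690439e-01],
       [-2.83614695e-01,  9.18981762e-01,  2.73925585e-01,
         3.48067220e-02],
       [-8.08598898e-04, -2.85884146e-01,  9.58263847e-01,
         5.24583059e-01],
       [ 0.00000000e+00,  0.00000000e+00,  0.00000000e+00,
         1.00000000e+00]])}
wrist spot guard_mid 0.64 [ 0.5811 -0.0378  0.0837] px 388 172 
wrist spot guard_mid 0.61 [0.3799 0.1155 0.0008] px 174 83 
wrist spot head 0.94 [ 6.357e-01 -5.500e-02 -1.000e-04] px 426 163 
wrist spot nipple_tip 0.6 [ 0.6148 -0.0436  0.1029] px 426 170
```

View pics/w1.png

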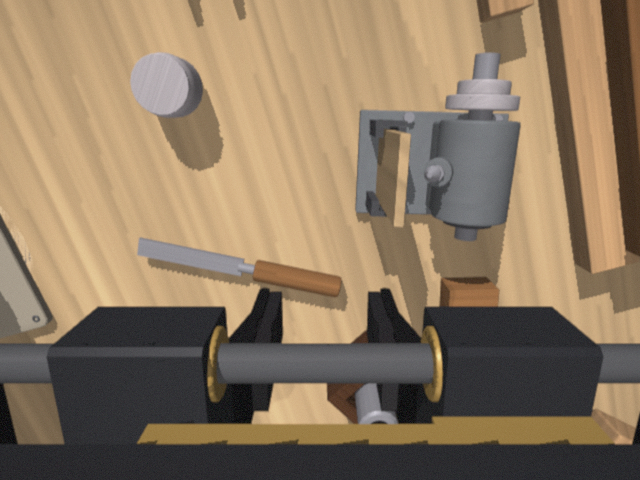

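```bash
cat >> h.py <<'E'
def ray(m,u,v,z):
    T=np.array(m['T']); d=T[:3,:3]@np.array([(u-m['cx'])/m['fx'],-(v-m['cy'])/m['fy'],-1.]); o=T[:3,3]
    return o+d*(z-o[2])/d[2]
def lines(im,m,box,zs,minlen=40):
    g=cv2.cvtColor(im,cv2.COLOR_RGB2GRAY); x0,y0,x1,y1=box
    for l in cv2.createLineSegmentDetector().detect(g[y0:y1,x0:x1])[0][:,0]:
        a=l[:2]+[x0,y0]; b=l[2:]+[x0,y0]
        if np.hypot(*(a-b))<minlen: continue
        for z in zs:
            p,q=ray(m,*a,z),ray(m,*b,z); print(a.round(),b.round(),'z',z,p[:2].round(4),q[:2].round(4),'yaw',round(float((np.arctan2(*(q-p)[1::-1])+np.pi/4)%(np.pi/2)-np.pi/4),3))
E
python3 - <<'E'
from h import *
im=cv2.cvtColor(cv2.imread('pics/w1.png'),cv2.COLOR_BGR2RGB); m=r.camera_model('wrist')
lines(im,m,(340,95,540,250),(0.157,0.012),25)
E
```

```text
[520. 127.] [509. 198.] z 0.157 [ 0.6857 -0.0213] [ 0.6671 -0.0781] yaw -0.315
[520. 127.] [509. 198.] z 0.012 [ 0.7452 -0.0431] [ 0.7194 -0.1223] yaw -0.315
[509. 199.] [504. 232.] z 0.157 [ 0.6672 -0.0789] [ 0.6575 -0.1068] yaw -0.335
[509. 199.] [504. 232.] z 0.012 [ 0.7195 -0.1234] [ 0.706  -0.1624] yaw -0.335
[403. 226.] [410. 134.] z 0.157 [ 0.5737 -0.0755] [ 0.5975 -0.0015] yaw -0.311
[403. 226.] [410. 134.] z 0.012 [ 0.5891 -0.1187] [ 0.6223 -0.0155] yaw -0.311
[400. 133.] [393. 224.] z 0.157 [0.5897 0.0018] [ 0.5657 -0.0721] yaw -0.315
[400. 133.] [393. 224.] z 0.012 [ 0.6115 -0.0109] [ 0.5779 -0.114 ] yaw -0.315
[451. 108.] [509. 108.] z 0.157 [0.6341 0.0096] [ 0.6797 -0.0046] yaw -0.303
[451. 108.] [509. 108.] z 0.012 [ 0.6733 -0.    ] [ 0.7369 -0.0199] yaw -0.303
[407. 110.] [466. 113.] z 0.157 [0.5995 0.018 ] [0.645  0.0019] yaw -0.339
[407. 110.] [466. 113.] z 0.012 [0.6251 0.0116] [ 0.6885 -0.0107] yaw -0.339
[371. 119.] [403. 120.] z 0.157 [0.5695 0.0197] [0.5948 0.0112] yaw -0.323
[371. 119.] [403. 120.] z 0.012 [0.5832 0.014 ] [0.6186 0.0022] yaw -0.323
[354. 208.] 
[... 527 characters left out ...]
0.387
[443. 222.] [490. 226.] z 0.012 [ 0.637  -0.1277] [ 0.6915 -0.1499] yaw -0.387
[429. 159.] [432. 123.] z 0.157 [ 0.608 -0.026] [0.6172 0.0018] yaw -0.32
[429. 159.] [432. 123.] z 0.012 [ 0.6369 -0.0497] [ 0.6498 -0.0109] yaw -0.32
[493. 120.] [458. 119.] z 0.157 [ 0.6654 -0.0101] [ 0.6381 -0.001 ] yaw -0.322
[493. 120.] [458. 119.] z 0.012 [ 0.717  -0.0276] [ 0.6789 -0.0148] yaw -0.322
[361. 109.] [406. 110.] z 0.157 [0.5636 0.0292] [0.5985 0.0179] yaw -0.312
[361. 109.] [406. 110.] z 0.012 [0.5751 0.0273] [0.6237 0.0116] yaw -0.312
[385. 134.] [381. 164.] z 0.157 [0.5779 0.0044] [ 0.5687 -0.0185] yaw -0.383
[385. 134.] [381. 164.] z 0.012 [ 0.595  -0.0074] [ 0.5822 -0.0392] yaw -0.383
```

The wrist view shows the guard at (403,178), the nipple at (436,172) and the foot edge at (356,160). The head yaw is -0.315 and the guard's top centre is at (0.582, -0.037).

Request:
arm_command(
  xyz=[
    [0.035,0.001,-0.01],
    [0.067,0.002,-0.05],
    [0.067,0.002,-0.09],
    [0.067,0.002,-0.13],
    [0.067,0.002,-0.165],
    [0.067,0.002,-0.195],
    [0.067,0.002,-0.22],
    [0.067,0.002,-0.234],
    [0.067,0.002,-0.234],
    [0.067,0.002,-0.234],
  ],
  rot=[
    [0,0,-0.03],
    [0,0,-0.03],
    [0,0,-0.03],
    [0,0,-0.03],
    [0,0,-0.03],
    [0,0,-0.03],
    [0,0,-0.03],
    [0,0,-0.03],
    [0,0,-0.03],
    [0,0,-0.03],
  ],
)

```text
time: 4.03
ee_pos: [0.5806, -0.0385, 0.1285]
eef_rot: [0.81, 0.586, -0.0, -0.0]
ft_force: [0.6, 0.2, 0.5]
width: 0.0348
grip_force: 0.0
```

Request:
arm_command(
  xyz=[
    [0,0,0],
    [0,0,0],
    [0,0,0],
    [0,0,0],
    [0,0,0],
    [0,0,0],
  ],
  rot=[
    [0,0,0],
    [0,0,0],
    [0,0,0],
    [0,0,0],
    [0,0,0],
    [0,0,0],
  ],
  grip=0,
  squeeze=30,
)

```text
time: 4.53
ee_pos: [0.5813, -0.0375, 0.1291]
eef_rot: [0.81, 0.587, 0.0, 0.0]
ft_force: [-0.3, 0.7, 2.5]
width: 0.0088
grip_force: 30.0
```

Request:
arm_command(
  xyz=[
    [0,0,0.015],
    [0,0,0.035],
    [0,0,0.055],
    [0,0,0.075],
    [0,0,0.1],
    [0,0,0.13],
    [-0.01,0.04,0.14],
    [-0.02,0.08,0.14],
    [-0.03,0.12,0.14],
    [-0.04,0.15,0.14],
    [-0.05,0.18,0.14],
    [-0.05,0.21,0.14],
    [-0.05,0.225,0.14],
    [-0.05,0.23,0.14],
    [-0.05,0.23,0.14],
    [-0.05,0.23,0.14],
  ],
  rot=[
    [0,0,0],
    [0,0,0],
    [0,0,0],
    [0,0,0],
    [0,0,0],
    [0,0,0],
    [0,0,0.02],
    [0,0,0.04],
    [0,0,0.06],
    [0,0,0.08],
    [0,0,0.1],
    [0,0,0.1],
    [0,0,0.1],
    [0,0,0.1],
    [0,0,0.1],
    [0,0,0.1],
  ],
)

```text
time: 5.87
ee_pos: [0.5313, 0.1913, 0.2683]
eef_rot: [0.78, 0.626, -0.0, 0.0]
ft_force: [0.6, -1.2, -0.3]
width: 0.0087
grip_force: 30.0
```

```bash
python3 - <<'E'
from h import *
s=r.read_state(); print(s['time'],np.round(s['ee_pos'],4),np.round(s['eef_rot'],3),np.round(s['joint_positions'],2),s['width'])
im=save('wrist','w2.png'); m=r.camera_model('wrist')
spots('wrist',['rack','empty_slot','panel_a','guard_mid','nipple_tip'])
c=[.4815,.306,.052]; T=np.linalg.inv(np.array(m['T'])); p=T@np.r_[c,1]; u=m['cx']-m['fx']*p[0]/p[2]; v=m['cy']+m['fy']*p[1]/p[2]; print(u,v)
x0,y0=int(max(0,u-150)),int(max(0,v-130)); lines(im,m,(x0,y0,min(640,int(u+150)),min(480,int(v+130))),(.052,),45)
save('top','t1.png'); spots('top',['empty_slot','nipple_tip','nozzle_mouth'])
E
```

```text
5.8667 [0.5313 0.1913 0.2683] [ 0.78   0.626 -0.     0.   ] [ 0.25  0.27 -0.81  1.52  0.2   1.44 -0.79] 0.00873927554815107
wrist spot rack 0.81 [ 0.4778  0.3107 -0.0027] px 243 83 
wrist spot panel_a 0.64 [0.4831 0.3115 0.0102] px 245 80 
wrist spot panel_a 0.62 [0.4348 0.3232 0.0136] px 190 79 
236.89616620877388 84.13959045565738
[163.  81.] [157.  26.] z 0.052 [0.4232 0.3218] [0.4313 0.362 ] yaw -0.201
[173. 140.] [164.  94.] z 0.052 [0.4161 0.2749] [0.4204 0.3114] yaw -0.118
[237. 128.] [229.  19.] z 0.052 [0.472 0.272] [0.4884 0.3541] yaw -0.198
[146.  22.] [158. 122.] z 0.052 [0.4237 0.3666] [0.4086 0.2917] yaw -0.2
[142. 141.] [125.  15.] z 0.052 [0.3896 0.2796] [0.4088 0.3746] yaw -0.199
[185. 206.] [165. 145.] z 0.052 [0.4086 0.2177] [0.4079 0.2719] yaw 0.014
[218.  18.] [227. 129.] z 0.052 [0.4806 0.3567] [0.4638 0.273 ] yaw -0.198
[290. 138.] [284.  14.] z 0.052 [0.5136 0.2545] [0.5324 0.3479] yaw -0.199
[183.  60.] [198. 107.] z 0.052 [0.4439 0.3332] [0.4443 0.2955] yaw 0.011
[290.  54.] [294. 134.] z 0.052 [0.53   0.3184] [0.5176 0.2567] yaw -0.2
[339. 136.] [338.  37.] z 0.052 [0.555  0.2474] [0.5705 0.3227] yaw -0.202
[306.  22.] [308.  92.] z 0.052 [0.5476 0.3389] [0.5374 0.2873] yaw -0.196
top spot nipple_tip 0.7 [ 0.4992 -0.2977 -0.0008] px 414 253 
top spot nipple_tip 0.5 [ 0.613  -0.0489  0.1103] px 323 208 
top spot nozzle_mouth 0.55 [ 0.4608 -0.4477 -0.0014] px 470 265 
top spot nozzle_mouth 0.45 [ 5.383e-01 -4.127e-01 -2.000e-04] px 456 237 
top spot nozzle_mouth 0.36 [ 0.3994 -0.3929 -0.0027] px 451 289
```

View pics/w2.png

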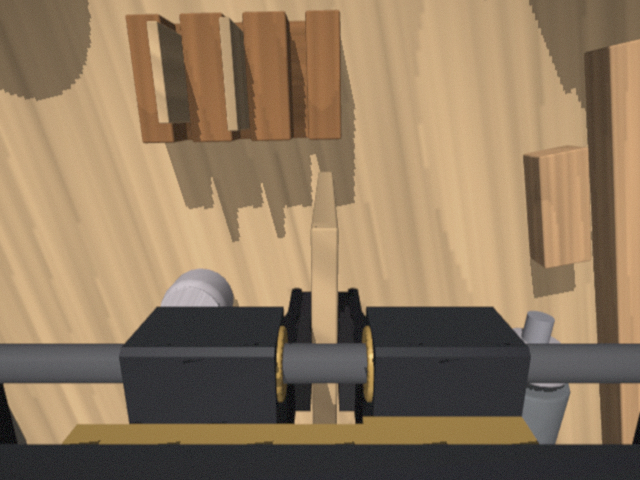

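The empty slot is at (297,80) in the wrist picture, and the held board's edge is at (324,225). The rack yaw is -0.20 and the slot centre is at (0.531, 0.300).

Request:
arm_command(
  xyz=[
    [0,0.03,0],
    [0,0.06,0],
    [0,0.09,0],
    [0,0.103,0],
    [0,0.109,0],
    [0,0.109,0],
    [0,0.109,-0.02],
    [0,0.109,-0.04],
    [0,0.109,-0.06],
    [0,0.109,-0.08],
    [0,0.109,-0.092],
    [0,0.109,-0.1],
    [0,0.109,-0.106],
    [0,0.109,-0.11],
    [0,0.109,-0.11],
  ],
  rot=[
    [0,0,0.01],
    [0,0,0.018],
    [0,0,0.018],
    [0,0,0.018],
    [0,0,0.018],
    [0,0,0.018],
    [0,0,0.018],
    [0,0,0.018],
    [0,0,0.018],
    [0,0,0.018],
    [0,0,0.018],
    [0,0,0.018],
    [0,0,0.018],
    [0,0,0.018],
    [0,0,0.018],
  ],
)

```text
time: 7.62
ee_pos: [0.5312, 0.3012, 0.1585]
eef_rot: [0.774, 0.633, 0.0, 0.0]
ft_force: [-0.2, 0.6, -1.0]
width: 0.0084
grip_force: 30.0
```

Request:
arm_command(
  xyz=[
    [0,0,-0.007],
    [0,0,-0.014],
    [0,0,-0.02],
    [0,0,-0.025],
    [0,0,-0.027],
    [0,0,-0.027],
    [0,0,-0.027],
  ],
  rot=[
    [0,0,0],
    [0,0,0],
    [0,0,0],
    [0,0,0],
    [0,0,0],
    [0,0,0],
    [0,0,0],
  ],
)

```text
time: 8.2
ee_pos: [0.5311, 0.3016, 0.1316]
eef_rot: [0.774, 0.633, 0.0, -0.0]
ft_force: [-0.3, -0.2, -0.6]
width: 0.0087
grip_force: 30.0
```

Request:
arm_command(
  xyz=[
    [0,0,0],
    [0,0,0],
    [0,0,0],
    [0,0,0],
    [0,0,0],
    [0,0,0.02],
    [0,0,0.05],
    [0,0,0.09],
    [0,-0.02,0.13],
    [0,-0.05,0.15],
    [0,-0.05,0.15],
  ],
  rot=[
    [0,0,0],
    [0,0,0],
    [0,0,0],
    [0,0,0],
    [0,0,0],
    [0,0,0],
    [0,0,0],
    [0,0,0],
    [0,0,0],
    [0,0,0],
    [0,0,0],
  ],
  grip=0.5,
)

```text
time: 9.12
ee_pos: [0.5341, 0.2475, 0.2872]
eef_rot: [0.776, 0.631, 0.003, 0.002]
ft_force: [0.5, -1.4, -0.8]
width: 0.0435
grip_force: 0.0
```

```bash
python3 - <<'E'
from h import *
s=r.read_state(); print(s['time'],np.round(s['ee_pos'],4),s['width'])
a=save('wrist','w3.png'); spots('wrist',['guard_mid','panel_a','empty_slot'])
b=save('scene','s3.png'); spots('scene',['guard_mid','gun_grip','stand'])
c=np.hstack([cv2.resize(a,(400,300)),cv2.resize(b[220:340,380:540],(400,300))])
cv2.imwrite('pics/c3.png',cv2.cvtColor(c,cv2.COLOR_RGB2BGR))
E
```

```text
9.1167 [0.5341 0.2475 0.2872] 0.04348055177539757
wrist spot guard_mid 0.71 [0.5295 0.3032 0.0816] px 307 146 
wrist spot panel_a 0.96 [0.4342 0.3269 0.0084] px 210 137 
wrist spot panel_a 0.68 [0.4806 0.3088 0.0097] px 260 146 
scene spot guard_mid 0.72 [0.5311 0.3071 0.0875] px 450 271 
scene spot guard_mid 0.6 [ 0.6328 -0.388  -0.0019] px 182 238 
scene spot guard_mid 0.4 [ 0.4981 -0.2955  0.1505] px 237 175 
scene spot gun_grip 0.94 [ 0.5344 -0.4067  0.1482] px 195 172 
scene spot gun_grip 0.74 [ 0.6177 -0.0444  0.1068] px 292 237 
scene spot gun_grip 0.73 [ 0.4635 -0.4448  0.1474] px 202 159 
scene spot stand 0.64 [ 0.5008 -0.2922  0.0036] px 241 224 
scene spot stand 0.6 [0.5325 0.3071 0.0837] px 449 273
```

View pics/c3.png

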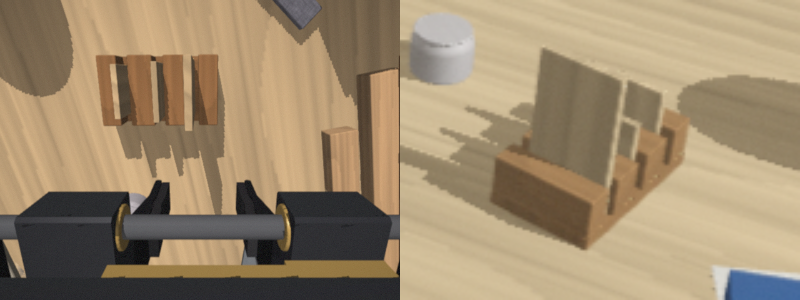

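The guard stands upright in the empty slot and is fully down (crop left (188,90), right (575,115)). The other boards are unmoved. Next I'll look at the gun from above.

Request:
arm_command(
  xyz=[
    [-0.04,-0.6,0.05],
    [-0.04,-0.6,0.05],
    [-0.04,-0.6,0.05],
    [-0.04,-0.6,0.05],
    [-0.04,-0.6,0.05],
    [-0.04,-0.6,0.05],
    [-0.04,-0.6,0.05],
    [-0.04,-0.6,0.05],
    [-0.04,-0.6,0.05],
    [-0.04,-0.6,0.05],
    [-0.04,-0.6,0.05],
    [-0.04,-0.6,0.05],
    [-0.04,-0.6,0.05],
    [-0.04,-0.6,0.05],
    [-0.04,-0.6,0.05],
    [-0.04,-0.6,0.05],
    [-0.04,-0.6,0.05],
    [-0.04,-0.6,0.05],
    [-0.04,-0.6,0.05],
  ],
  rot=[
    [0,0,-0.11],
    [0,0,-0.11],
    [0,0,-0.11],
    [0,0,-0.11],
    [0,0,-0.11],
    [0,0,-0.11],
    [0,0,-0.11],
    [0,0,-0.11],
    [0,0,-0.11],
    [0,0,-0.11],
    [0,0,-0.11],
    [0,0,-0.11],
    [0,0,-0.11],
    [0,0,-0.11],
    [0,0,-0.11],
    [0,0,-0.11],
    [0,0,-0.11],
    [0,0,-0.11],
    [0,0,-0.11],
  ],
  grip=0.65,
)

```text
time: 11.1
ee_pos: [0.4918, -0.3468, 0.3315]
eef_rot: [0.807, 0.591, 0.0, -0.0]
ft_force: [-0.2, 0.1, 0.1]
width: 0.0564
grip_force: 0.0
```

```bash
python3 - <<'E'
from h import *
s=r.read_state(); print(s['time'],np.round(s['ee_pos'],4),np.round(s['eef_rot'],3),np.round(s['joint_positions'],2))
im=save('wrist','w4.png'); m=r.camera_model('wrist')
spots('wrist',['gun_grip','stand'],n=4)
# black handle top (z=.178) by dark blob
T=np.linalg.inv(np.array(m['T'])); p=T@np.r_[.499,.0-.296,.178,1]; u=m['cx']-m['fx']*p[0]/p[2]; v=m['cy']+m['fy']*p[1]/p[2]; print('expected handle top px',u,v)
E
```

```text
11.1 [ 0.4918 -0.3468  0.3315] [ 0.807  0.591  0.    -0.   ] [ 0.88  0.28 -0.44  1.32  0.12  1.56  0.15]
wrist spot gun_grip 0.77 [ 0.4938 -0.3     0.1587] px 310 158 
wrist spot gun_grip 0.68 [ 0.5346 -0.4091  0.143 ] px 395 264 
wrist spot gun_grip 0.67 [ 0.399  -0.3926  0.1452] px 240 292 
wrist spot gun_grip 0.63 [ 0.4615 -0.4448  0.1483] px 327 326 
expected handle top px 314.8786296550245 153.6670379816486
```

View pics/w4.png

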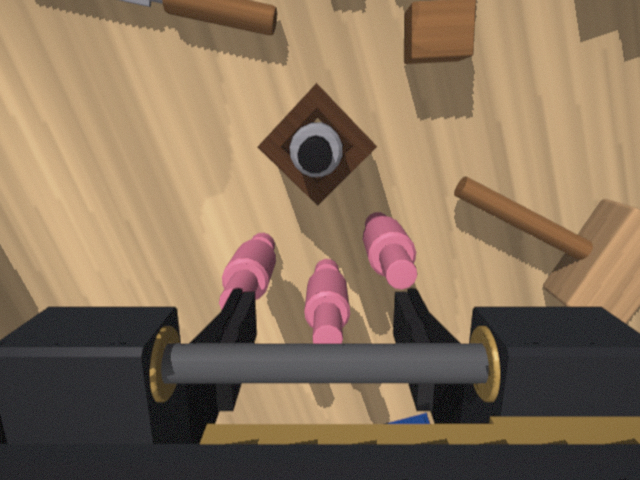

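The black handle's top is at (315,154) with the steel barrel around it, and the pink decoys are lower in the picture. This matches (0.499, -0.296), so I'll grasp it.

Request:
arm_command(
  xyz=[
    [0.003,0.03,0],
    [0.007,0.051,0],
    [0.007,0.051,-0.02],
    [0.007,0.051,-0.05],
    [0.007,0.051,-0.085],
    [0.007,0.051,-0.12],
    [0.007,0.051,-0.15],
    [0.007,0.051,-0.175],
    [0.007,0.051,-0.187],
    [0.007,0.051,-0.192],
    [0.007,0.051,-0.192],
    [0.007,0.051,-0.192],
  ],
  rot=[
    [0,0,0],
    [0,0,0],
    [0,0,0],
    [0,0,0],
    [0,0,0],
    [0,0,0],
    [0,0,0],
    [0,0,0],
    [0,0,0],
    [0,0,0],
    [0,0,0],
    [0,0,0],
  ],
)

```text
time: 12.25
ee_pos: [0.4989, -0.2978, 0.1411]
eef_rot: [0.807, 0.59, 0.0, 0.001]
ft_force: [-0.0, -0.0, 0.3]
width: 0.0567
grip_force: 0.0
```

Request:
arm_command(
  xyz=[
    [0,0,0],
    [0,0,0],
    [0,0,0],
    [0,0,0],
    [0,0,0],
    [0,0,0],
    [0,0,0],
  ],
  rot=[
    [0,0,0],
    [0,0,0],
    [0,0,0],
    [0,0,0],
    [0,0,0],
    [0,0,0],
    [0,0,0],
  ],
  grip=0,
  squeeze=60,
)

```text
time: 12.83
ee_pos: [0.4982, -0.2976, 0.1398]
eef_rot: [0.808, 0.59, 0.0, 0.0]
ft_force: [1.1, 0.3, 2.0]
width: 0.0248
grip_force: 59.9
```

Request:
arm_command(
  xyz=[
    [0,0,0.015],
    [0,0,0.035],
    [0,0,0.06],
    [0,0,0.085],
    [0,0,0.11],
    [0,0,0.14],
    [0,0,0.17],
    [0,0.03,0.18],
    [0.01,0.06,0.18],
    [0.01,0.09,0.18],
    [0.02,0.12,0.18],
    [0.02,0.15,0.18],
    [0.025,0.18,0.18],
    [0.03,0.21,0.18],
    [0.035,0.24,0.18],
    [0.035,0.265,0.175],
    [0.035,0.278,0.17],
    [0.035,0.278,0.165],
    [0.035,0.278,0.16],
    [0.035,0.278,0.16],
  ],
  rot=[
    [0,0,0],
    [0,0,0],
    [0,0,0],
    [0,0,0],
    [0,0,0],
    [0,0,0],
    [0,0,0],
    [0,0,0],
    [-0.0155,-0.0475,0],
    [-0.031,-0.095,0],
    [-0.0465,-0.1425,0],
    [-0.062,-0.19,0],
    [-0.0775,-0.2375,0],
    [-0.093,-0.285,0],
    [-0.1085,-0.3325,0],
    [-0.124,-0.38,0],
    [-0.1395,-0.4275,0],
    [-0.155,-0.475,0],
    [-0.1623,-0.4979,0],
    [-0.1623,-0.4979,0],
  ],
)

```text
time: 14.5
ee_pos: [0.5307, -0.0191, 0.2966]
eef_rot: [0.78, 0.571, 0.15, 0.209]
ft_force: [-0.7, 0.5, -5.9]
width: 0.0245
grip_force: 60.0
```

Request:
arm_command(
  xyz=[
    [0,0,-0.015],
    [0,0,-0.03],
    [0,0,-0.04],
    [0,0,-0.044],
    [0,0,-0.044],
    [0,0,-0.044],
  ],
  rot=[
    [0,0,0],
    [0,0,0],
    [0,0,0],
    [0,0,0],
    [0,0,0],
    [0,0,0],
  ],
)

```text
time: 15.0
ee_pos: [0.5332, -0.0196, 0.2559]
eef_rot: [0.78, 0.57, 0.151, 0.21]
ft_force: [0.1, 0.6, -5.8]
width: 0.0246
grip_force: 60.0
```

```bash
python3 - <<'E'
from h import *
s=r.read_state(); print(s['time'],np.round(s['ee_pos'],4),R.from_quat(s['eef_rot']).as_matrix().round(3),np.round(s['joint_positions'],2),s['width'])
tip=np.array([.6147,-.046,.107])
for c in('scene','top','wrist'):
    save(c,c[0]+'5.png'); spots(c,['nozzle_mouth','nipple_tip','gun_grip'],n=2)
b=cv2.imread('pics/s5.png'); 
cv2.imwrite('pics/c5.png',np.hstack([cv2.resize(b[170:290,225:345],(400,400),interpolation=2),cv2.resize(cv2.imread('pics/t5.png')[150:270,260:380],(400,400),interpolation=2)]))
E
```

```text
15.0 [ 0.5332 -0.0196  0.2559] [[ 0.305  0.825  0.475]
 [ 0.952 -0.263 -0.155]
 [-0.003  0.5   -0.866]] [ 0.68 -0.27 -0.75  2.05  0.03  0.8  -0.42] 0.024590872881744576
scene spot nozzle_mouth 0.71 [ 0.5354 -0.4057 -0.0011] px 202 220 
scene spot nozzle_mouth 0.53 [ 0.5961 -0.0435  0.1409] px 297 220 
scene spot nipple_tip 0.72 [0.4355 0.3174 0.0154] px 465 277 
scene spot nipple_tip 0.42 [ 0.6136 -0.047   0.1076] px 292 236 
scene spot gun_grip 0.95 [ 0.461  -0.445   0.1496] px 203 158 
scene spot gun_grip 0.92 [ 0.5321 -0.4114  0.1481] px 195 171 
top spot nozzle_mouth 0.48 [ 0.5951 -0.0443  0.1431] px 322 214 
top spot nozzle_mouth 0.37 [ 4.616e-01 -4.451e-01  3.000e-04] px 469 265 
top spot nipple_tip 0.49 [ 0.6156 -0.0501  0.11  ] px 324 207 
top spot gun_grip 0.94 [ 0.4639 -0.4432  0.146 ] px 487 263 
top spot gun_grip 0.71 [ 0.5356 -0.4075  0.1465] px 471 234 
wrist spot nozzle_mouth 0.61 [ 0.5963 -0.0405  0.14  ] px 325 229 
wrist spot nipple_tip 0.68 [ 0.617  -0.0426  0.1048] px 325 210 
wrist spot nipple_tip 0.58 [ 0.5968 -0.0397  0.1387] px 325 227 
wrist spot gun_grip 0.74 [ 0.5203 -0.0195  0.2676] px 315 339
```

View pics/c5.png

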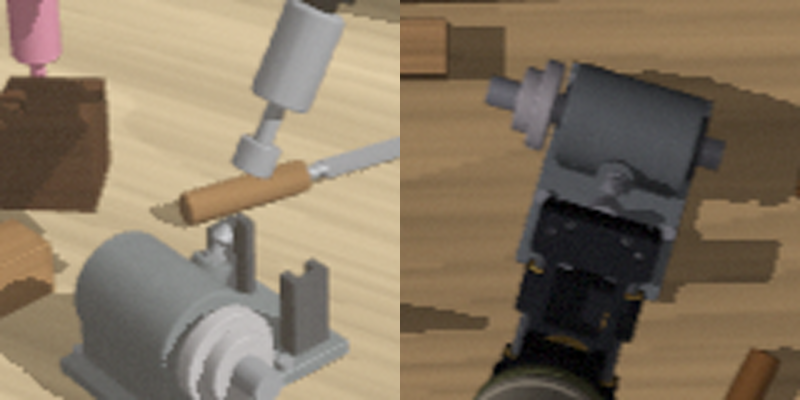

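The coupler hangs over the nipple (scene crop: coupler (255,155), nipple (222,230)). All cameras put it about 39 mm off along the nipple axis, with a lateral error within about 2 mm. I'll advance along the axis.

Request:
arm_command(
  xyz=[
    [0.005,-0.0016,-0.009],
    [0.01,-0.0031,-0.0173],
    [0.014,-0.0047,-0.026],
    [0.017,-0.0055,-0.031],
    [0.019,-0.0062,-0.0346],
    [0.0205,-0.0067,-0.0374],
    [0.0219,-0.0071,-0.04],
    [0.0219,-0.0071,-0.04],
    [0.0219,-0.0071,-0.04],
  ],
  rot=[
    [0,0,0],
    [0,0,0],
    [0,0,0],
    [0,0,0],
    [0,0,0],
    [0,0,0],
    [0,0,0],
    [0,0,0],
    [0,0,0],
  ],
)

```text
time: 16.35
ee_pos: [0.555, -0.0266, 0.2157]
eef_rot: [0.78, 0.57, 0.152, 0.21]
ft_force: [1.1, 0.0, -6.0]
width: 0.025
grip_force: 60.0
```

```bash
python3 - <<'E'
from h import *
s=r.read_state(); print(s['time'],np.round(s['ee_pos'],4),np.round(s['ft_force'],2),np.round(s['torque'],2),s['width'])
for c in('scene','wrist'):
    save(c,c[0]+'6.png'); spots(c,['nozzle_mouth','nipple_tip'],n=2)
a=cv2.imread('pics/s6.png')[190:260,255:348];b=cv2.imread('pics/w6.png')[150:330,210:450]
cv2.imwrite('pics/c6.png',np.hstack([cv2.resize(a,(400,300),interpolation=2),cv2.resize(b,(400,300),interpolation=2)]))
E
```

```text
16.35 [ 0.555  -0.0266  0.2157] [ 1.07  0.04 -6.  ] [ 0.43  1.28 -0.03] 0.02499841015322528
scene spot nozzle_mouth 0.56 [ 0.5344 -0.4083  0.0013] px 201 219 
scene spot nozzle_mouth 0.52 [ 0.6166 -0.051   0.1032] px 290 237 
scene spot nipple_tip 0.42 [ 0.6138 -0.0441  0.1066] px 293 236 
wrist spot nozzle_mouth 0.69 [ 0.6189 -0.0471  0.1004] px 326 228
```

View pics/c6.png

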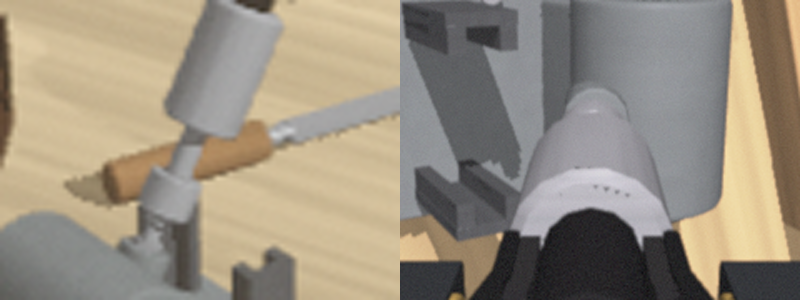

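The coupler is in line with the nipple and just about over its tip in the scene crop (165,200)/(150,245). There is no side force, so I'll press on.

Request:
arm_command(
  xyz=[
    [0.001,-0.0003,-0.0017],
    [0.0019,-0.0006,-0.0035],
    [0.0029,-0.0009,-0.0052],
    [0.0038,-0.0012,-0.0069],
    [0.0048,-0.0016,-0.0087],
    [0.0048,-0.0016,-0.0087],
    [0.0048,-0.0016,-0.0087],
  ],
  rot=[
    [0,0,0],
    [0,0,0],
    [0,0,0],
    [0,0,0],
    [0,0,0],
    [0,0,0],
    [0,0,0],
  ],
)

```text
time: 17.23
ee_pos: [0.56, -0.0285, 0.2065]
eef_rot: [0.78, 0.57, 0.152, 0.21]
ft_force: [6.3, -1.6, -8.6]
width: 0.0244
grip_force: 59.8
```

Request:
arm_command(
  xyz=[
    [0.001,-0.0003,-0.0017],
    [0.0019,-0.0006,-0.0035],
    [0.0019,-0.0006,-0.0035],
    [0.0019,-0.0006,-0.0035],
  ],
  rot=[
    [0,0,0],
    [0,0,0],
    [0,0,0],
    [0,0,0],
  ],
)

```text
time: 17.57
ee_pos: [0.562, -0.0286, 0.204]
eef_rot: [0.78, 0.57, 0.152, 0.21]
ft_force: [-3.6, 1.4, 5.1]
width: 0.0249
grip_force: 60.0
```

```bash
python3 - <<'E'
from h import *
nz=np.array([-.4755,.155,.866])
s=r.read_state(); p=np.array(s['ee_pos']); print(s['time'],p.round(4),np.round(s['ft_force'],2),np.round(s['torque'],2)); print('adv from standoff',-(p-[.5332,-.0196,.2559])@nz, 'axial', np.array(s['ft_force'])@nz)
for c in('scene','wrist'):
    save(c,c[0]+'7.png'); spots(c,['nozzle_mouth','nipple_tip','gun_grip'],n=3)
E
```

```text
17.5667 [ 0.562  -0.0286  0.204 ] [-3.59  1.36  5.09] [ 0.18  0.86 -0.01]
adv from standoff 0.0600689478025515 axial 6.324139854107574
scene spot nozzle_mouth 0.68 [ 5.390e-01 -4.097e-01 -1.000e-04] px 200 220 
scene spot nozzle_mouth 0.67 [ 0.462  -0.4438  0.0024] px 208 205 
scene spot nozzle_mouth 0.5 [ 0.6226 -0.0534  0.0887] px 288 243 
scene spot nipple_tip 0.44 [ 0.6162 -0.0455  0.1065] px 292 237 
scene spot gun_grip 0.81 [ 0.4025 -0.3895  0.1464] px 232 156 
scene spot gun_grip 0.73 [ 0.5342 -0.4083  0.1463] px 195 172 
scene spot gun_grip 0.71 [ 0.5568 -0.0228  0.2141] px 314 187 
wrist spot nozzle_mouth 0.74 [ 0.6234 -0.045   0.091 ] px 324 225 
wrist spot gun_grip 0.58 [ 0.549  -0.0257  0.2153] px 312 332
```

Contact force along the axis is about 12 N, so the coupler has snapped on and the spring is starting to give. I'll push another 9–10 mm.

Request:
arm_command(
  xyz=[
    [0.001,-0.0003,-0.0017],
    [0.0019,-0.0006,-0.0035],
    [0.0029,-0.0009,-0.0052],
    [0.0038,-0.0012,-0.0069],
    [0.0047,-0.0015,-0.0085],
    [0.0047,-0.0015,-0.0085],
    [0.0047,-0.0015,-0.0085],
    [0.0047,-0.0015,-0.0085],
  ],
  rot=[
    [0,0,0],
    [0,0,0],
    [0,0,0],
    [0,0,0],
    [0,0,0],
    [0,0,0],
    [0,0,0],
    [0,0,0],
  ],
)

```text
time: 18.63
ee_pos: [0.5667, -0.0302, 0.1955]
eef_rot: [0.78, 0.57, 0.152, 0.21]
ft_force: [-6.1, 1.8, 8.2]
width: 0.0251
grip_force: 60.0
```

```bash
python3 - <<'E'
from h import *
nz=np.array([-.4755,.155,.866])
s=r.read_state(); p=np.array(s['ee_pos']); print(s['time'],p.round(4),np.round(s['ft_force'],2),np.round(s['torque'],2)); print('adv from standoff',-(p-[.5332,-.0196,.2559])@nz, 'axial', np.array(s['ft_force'])@nz)
for c in('scene','wrist'):
    save(c,c[0]+'8.png'); spots(c,['nozzle_mouth','nipple_tip','gun_grip'],n=3)
a=cv2.imread('pics/s8.png')[190:260,255:348];b=cv2.imread('pics/w8.png')[150:330,210:450]
cv2.imwrite('pics/c8.png',np.hstack([cv2.resize(a,(400,300),interpolation=2),cv2.resize(b,(400,300),interpolation=2)]))
E
```

```text
18.6333 [ 0.5667 -0.0302  0.1955] [-6.11  1.76  8.16] [ 0.2   0.72 -0.01]
adv from standoff 0.0699291468629864 axial 10.244668620099523
scene spot nozzle_mouth 0.52 [ 0.5379 -0.4086 -0.0006] px 200 220 
scene spot nozzle_mouth 0.5 [ 0.4638 -0.4435 -0.0016] px 208 206 
scene spot nozzle_mouth 0.39 [ 0.5616 -0.0268  0.2081] px 311 190 
scene spot gun_grip 0.79 [ 0.4007 -0.3881  0.1466] px 233 156 
scene spot gun_grip 0.73 [ 0.5344 -0.4055  0.1447] px 196 173 
scene spot gun_grip 0.71 [ 0.5615 -0.0261  0.2064] px 312 191 
wrist spot gun_grip 0.81 [ 0.5506 -0.026   0.2096] px 307 337
```

View pics/c8.png

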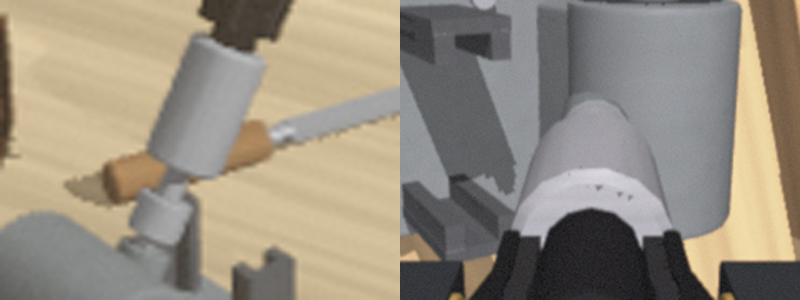

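The coupler sits over the nipple head, and the barrel has come down close to it (scene crop: barrel foot (190,170), coupler (160,210)). Force and travel both put the nozzle about 12 mm in, so I'll hand in.

```bash
python3 -c "
from bench import r
print(r.close_job())"
```

```text
the job is handed in; nothing more can be done
None
```

The job is handed in, but no verdict came back: the guard board stands let go in the rack's empty slot, and the grease gun is held pressed on the nipple. The contact force and the distance pushed both indicate the coupler snapped home and the nozzle is about 12 of 15 mm in.

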